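Switch on the guarded pump supply

ROBOT

A 6-joint arm with a two-finger parallel gripper is mounted at the origin on the work surface. World frame = base frame: x ahead of the robot, y to its left, z up, the work surface at z = 0. Lengths are in mm, angles in rad, forces in N, time in s.
With the tool pointing down it reaches from about 350 to 775 mm from the base axis. Payload 7.3 kg.
Tool frame: the origin (TCP) lies midway between the tips of the shut fingers; the grasp point (between the pads) lies 19 mm behind it; x points along the fingers, y is the direction in which the jaws open and shut, and the axes are right-handed (so a half turn about x gives the same grasp; the last joint's range is limited). The gripper opens to 92 mm and grips with 3 to 60 N. Pads are 19 mm wide; open, the fingers measure 130 mm over their backs; the gripper's body (75 mm by 190 mm) begins 47 mm behind the grasp point.
Start: joints at [-1.47, 0.342, 1.524, -0, 1.275, -0.146], TCP at [128.28, -509.106, 226.741] pointing down, gripper open.
Joint ranges: [-2.53, 2.53], [-0.77, 2.02], [0.04, 2.7], [-1, 4.14], [0.28, 2.66], [-3.11, 3.11]. Speed limits (rad/s): [2.57, 2.57, 3.14, 3.14, 3.14, 3.14].

INTERFACE

Orientations are given as [roll, pitch, yaw] about the fixed x, y, z axes, in that order (R = Rz(yaw) Ry(pitch) Rx(roll)).
In Python, from plant import bot gives the robot as it stands. The module is installed in compiled form; this text tells all that it offers.
- The arm moves only by the shell command python3 -m handwheel 'ROWS' [OPENING]. ROWS is JSON, a list that holds one entry, the list of rows, each a list of 4 numbers: the shift along the tool's x, y, z in cm, then the turn about the tool's x in rad. A call has 1 to 8 rows; each row shifts and turns the commanded pose from where the row before left it, along the tool's axes as they then stand; what a row does not reach is not made up. A row lasts 1/12 s, in which the tool goes at most 41.7 mm and 7.16 degrees, less where a joint would pass 70% of its speed; a pose out of reach is approached as far as the arm can. A call is refused whole if a number of a shift passes 4.17 or a number of a turn 0.125, either way. A call with a gripper value outside its range is refused whole. OPENING is the opening, from 0 (shut) to 1 (fully open), set as the call begins (- or left out, the last holds). The fingers move at their own pace and stop on an object; the grip force is fixed at half the most. Time passes only in rows, so rows that do not move let the fingers close. It gives the time, the measured TCP pose, the force and the opening at its end, in the units of the state.
- bot.get_obs(): the state, without advancing time (a new reading comes with each control period).
- bot.capture(name): name is "scene" or "top" or "wrist"; returns (picture, depth): 420x560x3 uint8, red, green, blue; 420x560 float32, mm along the optical axis (not along the pixel's ray), 0 where there is no reading.
- bot.camera_model(name): a dict with "fx", "fy", "cx", "cy" (pixels), "dist_coeffs" ([k1, k2, p1, p2, k3] as OpenCV has them; the pictures are not rectified), "position" and "rotation" of the camera in the world. Camera axes: x right, y down, z forward; pixel columns grow to the right and rows downward; lengths in mm; the calibration is good to about 2 mm. A picture is of the moment at which its call begins: read the wrist's pose just before it. camera_model takes no time and is no camera call; for the wrist camera it gives the pose at the moment of the call.
- bot.close_job(): hands the job in, once; it reports no verdict.
Trained networks look in the newest picture that a camera, given by its name, has taken for a name from the list of things; names that differ only in an ending like _2 or _b are one class to them, and where a whole thing is asked for, a point or a joint stands for the part that bears it (a point fixed in the world has none). Each returns a list of dicts, best first, with "conf" (0 to 1); they miss things now and then, are a little off and sometimes report something else, mostly with a low value. They report only what shows in the picture. A call takes as long as a camera call. They do not tell look-alikes from the thing itself.
- bot.find_in(camera, label): "bbox" ([left, top, width, height] in pixels, round what is visible of it).
- bot.spot_point(camera, label): "point" ([column, row] in pixels: a listed point, or the origin of a listed thing).
The state is a dict: "time": time; "joint_positions": joint angles; "dq": joint speeds; "tau": joint torques, N m; "tool_pos": TCP position; "tcp_rot": TCP orientation; "contact_force": force on the tool from outside, world axes, zero at the start; "moment": the same for the moment, N m; "grip_width": finger opening in mm.
Only numpy, scipy, OpenCV 4.12 (cv2) and the standard library are available. Lean on these libraries where they do the work, as an engineer would, in place of code of your own. Each camera call takes 0.05 s, during which the arm holds its last target.

TASK

Switch on the guarded switch box: push its hinged grey guard up and back, flip the toggle beneath it fully over away from the box's front, then tip the guard forward so that it drops shut. Leave the other box's bare toggle off and everything else on the bench where it stands.

Things in the scene. Friction and masses are not known exactly. Their poses are not given: they have to be found in the camera images.
- power_box: the guarded switch box: a cream box 120 (x) x 130 (y) x 70 mm high with a grey hinged guard on top, fixed to the table. Origin: centre of its underside, on the table. Its front, with the brown strip, faces its -x (roughly to the robot); +y is its left side as seen from the robot, z up. Its top panel is 70 mm up.
- guard_hinge (a point): the middle of the guard's hinge line, fixed to the box: 20 mm behind the box's centre (box +x) and 78 mm above the table; the hinge line runs along the box's y axis; axes as the box's
- guard_top (a point): middle of the upper side of the guard's flat top plate, 117 mm above the table when shut, 32 mm in front of the hinge line; moves with the guard. The guard is a stiff grey hood of about 60 g, 60 mm wide, reaching 65 mm forward from its hinge: top plate, a side wall 3 mm thick down each side almost to the panel, front open. Axes as the box's when shut.
- guard_lip (a point): middle of the lower outer edge of the guard's lip, moving with the guard. The lip, 60 mm wide and 4 mm thick, runs on flat from the top plate 22 mm beyond the hood, ending 7 mm beyond the box's front face. Shut: 87 mm in front of the hinge line, 36 mm above it, 114 mm above the table, 44 mm free beneath it down to the panel. Axes as the box's when shut.
- guard (a joint): guard angle, rad: 0 shut, growing as the lip swings up and back, 1.75 fully open at its stop (top plate just past upright, lip end about 157 mm above the table and 51 mm behind the hinge line). No spring, hardly any friction: past about 1.1 it falls open and stays open by its own weight; let go below about 1.0 it drops shut.
- toggle_tip (a point): the tip of the toggle under the guard: a bare steel lever 36 mm long, 8 mm thick with a 13 mm ball end, pivoted 15 mm in front of the box's centre and 72 mm above the table; tip about 104 mm above the table at either end of its swing, 16 mm in front of its pivot when off and 16 mm behind when on
- toggle (a joint): toggle angle, rad: 0 off (leaning to the box's front), 0.45 upright, 0.9 fully on (leaning back to the hinge). It stays where it is left; about 1 to 2 N at its tip moves it.
- plain_box: the other box, of the same shell and size but with no guard: a bare toggle and a round knob on its top. Origin: centre of its underside. Not part of the job.
- plain_toggle (a joint): the bare toggle of the other box, rad: 0 off, 0.9 on; leave it off
- mug: bystander: white mug, 76 mm across, 90 mm high; origin at its underside's centre
- drive: bystander: flat metal disk drive 100 x 70 x 12 mm; origin at its underside's centre
- fan: bystander: square black cooling fan 80 x 80 x 25 mm, lying flat; origin at its underside's centre
- lotion: bystander: white bottle 60 mm across, 170 mm high; origin at its underside's centre
- driver: bystander: screwdriver lying crosswise in front of the boxes, about 25 mm thick at the handle; origin near its middle, on the table
- jar: bystander: small glass jar 54 mm across, 60 mm high; origin at its underside's centre
- spanner: bystander: flat spanner lying at the right side; origin near its middle, on the table
Mind the look-alikes: they are no part of the job. Leave any black or blue look-alike of the plain_box alone. Leave any pink look-alike of the power_box alone.

How it is judged:
By the outcome, as a careful person would: the job done as asked, in the order asked, and still so for the second after the job is handed in, with the robot touching nothing.
It also fails if it takes over 51 s, if anything falls off the work surface, if the arm or the gripper's body presses on something with over 40 N, if the wrist force passes 120 N, or if a joint passes its speed limit or range.

## Working session

There is one attempt and no reset: what is moved stays moved. The work goes in short steps, Python scripts to look and compute and a shell command to move; the robot and the scene stay as the last step left them, time stands still between calls to the robot, and variables do not carry over. Pictures are saved under pics/ and viewed, and the job is handed in when it is done.

```bash
mkdir -p pics
cat > h.py <<'E'
import numpy as np, cv2
from plant import bot
from scipy.spatial.transform import Rotation as R
def snap(cam,name):
    im,d=bot.capture(cam); cv2.imwrite(f'pics/{name}.png',im[:,:,::-1]); np.save(f'pics/{name}_d.npy',d); return im,d
def cm(cam):
    m=bot.camera_model(cam); K=np.array([[m['fx'],0,m['cx']],[0,m['fy'],m['cy']],[0,0,1]]); 
    r=np.array(m['rotation']); 
    if r.shape!=(3,3): r=R.from_euler('xyz',r).as_matrix()
    return K,np.array(m['dist_coeffs'],float),np.array(m['position'],float),r
def ray(cam,uv):
    K,D,p,r=cm(cam); n=cv2.undistortPoints(np.array([[uv]],float),K,D)[0,0]; return p,r@np.array([n[0],n[1],1.])
def at_z(cam,uv,z):
    p,v=ray(cam,uv); return p+v*(z-p[2])/v[2]
def at_d(cam,uv,d):
    p,v=ray(cam,uv); return p+v*d
E
python3 - <<'E'
from h import *
for c in ('scene','top'):
    im,d=snap(c,c+'0')
    m=bot.camera_model(c); print(c,m['position'],m['rotation'])
    for l in ('power_box','plain_box'): print(l,bot.find_in(c,l))
    for l in ('guard_hinge','guard_top','guard_lip','toggle_tip','power_box'): 
        for q in bot.spot_point(c,l):
            u=q['point']; dd=d[int(u[1]),int(u[0])]; print(l,q, at_d(c,u,dd).round(1))
o=bot.get_obs(); print(o)
E
```

```text
scene [1297.36127647  912.42994742 1205.36736441] [-2.31995747 -0.01971709  2.47579476]
power_box [{'bbox': [175.4, 145.9, 50.5, 50.1], 'conf': 0.91}, {'bbox': [209.5, 170.2, 55.4, 56.4], 'conf': 0.78}]
plain_box [{'bbox': [298.8, 225.2, 52.3, 59.0], 'conf': 0.88}, {'bbox': [358.1, 214.9, 58.3, 48.9], 'conf': 0.76}, {'bbox': [268.7, 130.0, 47.4, 40.7], 'conf': 0.73}]
guard_hinge {'point': [233.7, 192.1], 'conf': 0.8} [ 599.2 -182.7   71.1]
guard_hinge {'point': [191.4, 166.3], 'conf': 0.61} [ 644.  -372.2   79.2]
guard_hinge {'point': [318.0, 221.5], 'conf': 0.42} [431.7  47.4  18.6]
guard_top {'point': [236.2, 180.2], 'conf': 0.91} [ 591.7 -176.   122.2]
guard_top {'point': [201.2, 152.6], 'conf': 0.88} [ 597.2 -379.3  112.1]
guard_top {'point': [232.8, 195.5], 'conf': 0.46} [ 616.6 -161.7   80.5]
guard_top {'point': [314.8, 222.8], 'conf': 0.43} [435.2  36.9   6.6]
guard_lip {'point': [212.4, 147.3], 'conf': 0.82} [ 550.6 -381.1  112.8]
guard_lip {'point': [249.0, 172.6], 'conf': 0.73} [ 452.3 -304.2    2. ]
power_box {'point': [236.0, 208.1], 'conf': 0.97} [ 636.2 -116.    70.3]
p
[... 1266 characters left out ...]
.21} [420.5  47.4  -4.6]
{'time': 0.8, 'joint_positions': array([-1.46998954e+00,  3.41956719e-01,  1.52412604e+00,  1.75106301e-05,
        1.27541154e+00, -1.46002382e-01]), 'dq': array([ 2.50423814e-04,  6.92714421e-04, -5.76975553e-05,  1.72776310e-03,
       -2.91052409e-05, -9.84769274e-04]), 'tau': array([-2.07423378e-03, -4.31092322e+01, -2.44473481e+01,  7.17098848e-02,
        4.81655379e-02, -2.60381660e-05]), 'tool_pos': array([ 128.28928484, -509.08818741,  226.75388369]), 'tcp_rot': array([ 1.59351   ,  1.57069656, -1.30127858]), 'contact_force': array([0.74830166, 0.35037406, 0.18122467]), 'moment': array([-0.04104475, -0.07945255,  0.02176602]), 'grip_width': 91.872212398099}
```

Run:
```python
import cv2
a=cv2.imread('pics/top0.png'); b=cv2.imread('pics/scene0.png')
cv2.imwrite('pics/top0c.png',cv2.resize(a[110:330,160:460],None,fx=2.6,fy=2.6,interpolation=cv2.INTER_CUBIC))
cv2.imwrite('pics/scene0c.png',cv2.resize(b[110:310,150:430],None,fx=2.8,fy=2.8,interpolation=cv2.INTER_CUBIC))
```

```text
(no output)
```

View pics/top0c.png

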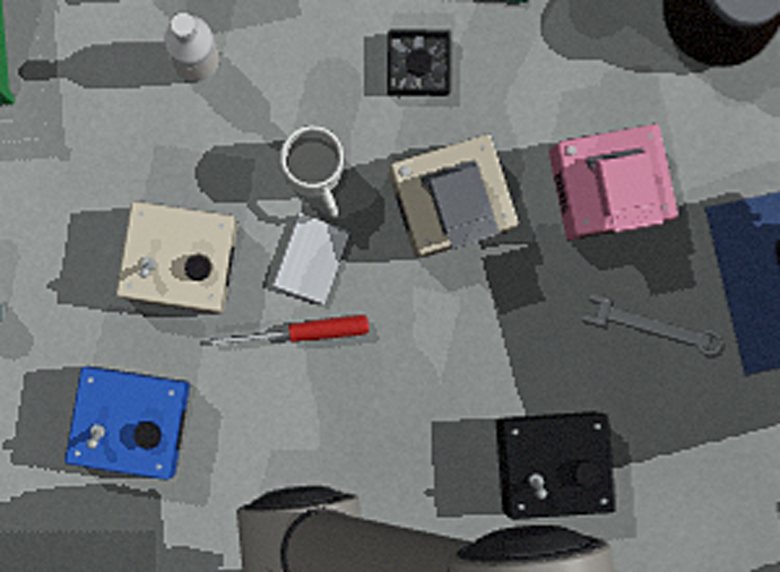

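View pics/scene0c.png

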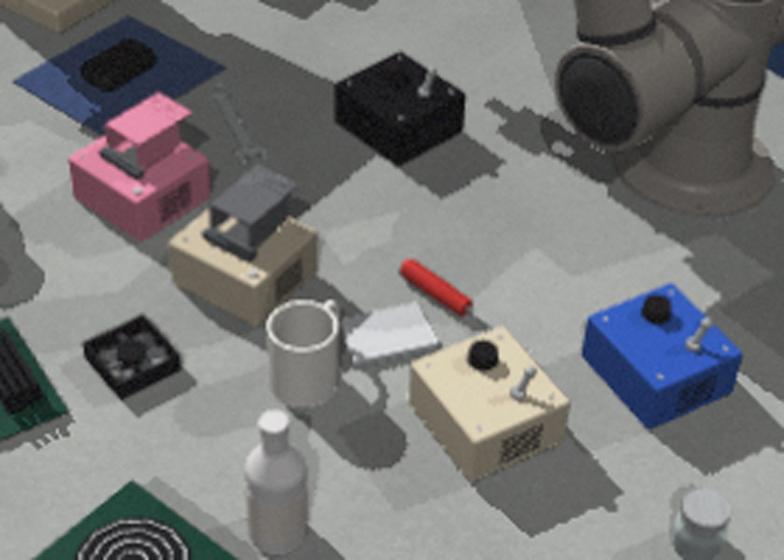

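The top crop shows the cream box with the grey guard at full-image pixel (335,185). The pink look-alike is to its right (397,180). The mug is on its left, and the plain cream box is at (228,208). Next I'll measure the box's pose accurately.

```bash
cat > seg.py <<'E'
from h import *
def cloud(cam,im,d):
    K,D,p,r=cm(cam); H,W=d.shape
    uu,vv=np.meshgrid(np.arange(W),np.arange(H)); n=cv2.undistortPoints(np.stack([uu,vv],-1).reshape(-1,1,2).astype(float),K,D)[:,0]
    P=p+(np.c_[n,np.ones(len(n))]*d.reshape(-1,1))@r.T
    return P.reshape(H,W,3)
E
python3 - <<'E'
from seg import *
for c in ('top','scene'):
    im=cv2.imread(f'pics/{c}0.png')[:,:,::-1]; d=np.load(f'pics/{c}0_d.npy')
    P=cloud(c,im,d); near=(np.hypot(P[...,0]-610,P[...,1]+155)<125)&(d>0)
    hsv=cv2.cvtColor(np.ascontiguousarray(im),cv2.COLOR_RGB2HSV)
    cream=near&(hsv[...,1]>45)&(hsv[...,0]<35)&(hsv[...,0]>10)&(abs(P[...,2]-70)<14)
    grey=near&(hsv[...,1]<50)&(P[...,2]>98)
    for nm,m in (('cream',cream),('grey',grey)):
        m=cv2.morphologyEx(m.astype(np.uint8),cv2.MORPH_OPEN,np.ones((2,2)))>0
        Q=P[m]; print(c,nm,len(Q),'z med',np.median(Q[:,2]).round(1),Q[:,2].std().round(1))
        # ray at fixed z
        z0=70 if nm=='cream' else 117
        uv=np.argwhere(m)[:,::-1]; X=np.array([at_z(c,u,z0)[:2] for u in uv.astype(float)])
        print(cv2.minAreaRect(X.astype(np.float32)), X.mean(0).round(1))
        g=im.copy()//2; g[m]=255; cv2.imwrite(f'pics/m_{c}_{nm}.png',cv2.resize(g[120:240,150:450,::-1],None,fx=2.5,fy=2.5))
E
python3 -c "
import cv2,numpy as np
a=[cv2.imread(f'pics/m_{c}_{n}.png') for c in ('top','scene') for n in ('cream','grey')]
cv2.imwrite('pics/m.png',cv2.resize(np.vstack([np.hstack(a[:2]),np.hstack(a[2:])]),(800,320)))"
```

```text
top cream 0 z med nan nan
  return _methods._mean(a, axis=axis, dtype=dtype,
  ret = ret.dtype.type(ret / rcount)
  ret = _var(a, axis=axis, dtype=dtype, out=out, ddof=ddof,
  arrmean = um.true_divide(arrmean, div, out=arrmean,
  ret = ret.dtype.type(ret / rcount)
Traceback (most recent call last):
cv2.error: OpenCV(4.12.0) /io/opencv/modules/imgproc/src/convhull.cpp:143: error: (-215:Assertion failed) total >= 0 && (depth == CV_32F || depth == CV_32S) in function 'convexHull'

[ WARN:0@0.042] global loadsave.cpp:275 findDecoder imread_('pics/m_top_cream.png'): can't open/read file: check file path/integrity
[ WARN:0@0.042] global loadsave.cpp:275 findDecoder imread_('pics/m_top_grey.png'): can't open/read file: check file path/integrity
[ WARN:0@0.042] global loadsave.cpp:275 findDecoder imread_('pics/m_scene_cream.png'): can't open/read file: check file path/integrity
[ WARN:0@0.042] global loadsave.cpp:275 findDecoder imread_('pics/m_scene_grey.png'): can't open/read file: check file path/integrity
Traceback (most recent call last):
cv2.error: OpenCV(4.12.0) :-1: error: (-5:Bad argument) in function 'resize'
> Overload resolution failed:
>  - src data type = object is not supported
>  - Expected Ptr<cv::UMat> for argument 'src'
```

Run:
```python
from seg import *
im=cv2.imread('pics/top0.png')[:,:,::-1]; d=np.load('pics/top0_d.npy'); P=cloud('top',im,d)
hsv=cv2.cvtColor(np.ascontiguousarray(im),cv2.COLOR_RGB2HSV)
for v in range(160,212,4): print(v,[(u,P[v,u].round(0).astype(int).tolist(),hsv[v,u].tolist()) for u in (320,335,350)])
```

```text
160 [(320, [689, -132, -6], [72, 9, 138]), (335, [688, -183, -5], [84, 10, 133]), (350, [688, -233, -2], [90, 6, 139])]
164 [(320, [674, -131, -2], [90, 4, 136]), (335, [674, -182, -1], [86, 13, 136]), (350, [673, -232, 3], [86, 13, 137])]
168 [(320, [661, -131, -3], [75, 14, 74]), (335, [648, -174, 68], [22, 36, 179]), (350, [648, -222, 68], [25, 32, 208])]
172 [(320, [636, -125, 65], [22, 33, 180]), (335, [635, -173, 68], [23, 35, 192]), (350, [635, -222, 67], [23, 33, 185])]
176 [(320, [622, -125, 68], [24, 33, 183]), (335, [615, -168, 112], [110, 21, 111]), (350, [622, -221, 70], [23, 33, 178])]
180 [(320, [610, -125, 63], [23, 41, 113]), (335, [602, -168, 115], [107, 21, 107]), (350, [609, -221, 69], [25, 31, 179])]
184 [(320, [596, -124, 71], [21, 39, 111]), (335, [590, -167, 114], [107, 20, 115]), (350, [596, -221, 68], [23, 33, 185])]
188 [(320, [584, -125, 66], [18, 34, 114]), (335, [577, -167, 115], [109, 19, 108]), (350, [584, -222, 62], [23, 36, 170])]
192 [(320, [571, -124, 68], [23, 38, 113]), (335, [565, -167, 114], [99, 17, 108]), (350, [570, -221, 67], [24, 41, 176])]
196 [(320, [557, -124, 70], [17, 42, 114]), (335, [552, -167, 114], [108, 23, 111]), (350, [552, -214, 114], [106, 28, 119])]
200 [(320, [544, -124, 72], [21, 34, 119]), (335, [540, -167, 113], [105, 23, 110]), (350, [539, -213, 118], [102, 14, 92])]
204 [(320, [532, -124, 68], [21, 41, 105]), (335, [527, -166, 116], [115, 24, 116]), (350, [538, -229, 4], [100, 19, 40])]
208 [(320, [522, -127, 31], [20, 68, 45]), (335, [525, -180, 0], [60, 7, 117]), (350, [525, -230, -3], [100, 24, 63])]
```

Run:
```python
from seg import *
def run(c,tag):
    im=cv2.imread(f'pics/{tag}.png')[:,:,::-1]; d=np.load(f'pics/{tag}_d.npy')
    P=cloud(c,im,d); near=(np.hypot(P[...,0]-590,P[...,1]+165)<105)&(d>0)
    Z=P[...,2]
    allm=near&(Z>56)
    top=near&(Z>100)&(Z<130)
    for nm,m in (('all>56',allm),('guard',top)):
        n,l,s,_=cv2.connectedComponentsWithStats(m.astype(np.uint8)); m=l==1+np.argmax(s[1:,4])
        Q=P[m]; print(c,nm,len(Q),np.median(Q[:,2]).round(1)); r=cv2.minAreaRect(Q[:,:2].astype(np.float32)); print(r)
run('top','top0'); run('scene','scene0')
```

```text
top all>56 1524 72.2
((592.848388671875, -172.32638549804688), (127.37362670898438, 130.3699188232422), 16.71308135986328)
top guard 555 116.4
((574.4602661132812, -177.71058654785156), (89.10173034667969, 60.68778991699219), 17.066537857055664)
scene all>56 1328 75.5
((596.7388916015625, -170.02935791015625), (131.42282104492188, 135.98069763183594), 17.959348678588867)
scene guard 403 117.6
((578.210693359375, -175.6729278564453), (93.17012786865234, 67.98110961914062), 16.995393753051758)
```

```bash
cat > go.py <<'E'
from h import *
import sys,json
BX=np.array([597.,-171.]); YAW=0.295
def rel(bx,by,z):
    """delta in tool axes (cm) and turn to reach box-frame target"""
    o=bot.get_obs(); Rt=R.from_euler('xyz',o['tcp_rot']).as_matrix()
    c,s=np.cos(YAW),np.sin(YAW); t=np.array([BX[0]+c*bx-s*by,BX[1]+s*bx+c*by,z])
    d=Rt.T@(t-o['tool_pos'])/10
    yb=np.array([-s,c,0]); v=Rt.T@yb; a=np.arctan2(v[2],v[1])
    print('target',t.round(1),'delta cm tool',d.round(2),'turn',round(a,3),'or',round((a+np.pi+np.pi)%(2*np.pi)-np.pi,3), 'tilt',Rt[:,0].round(3))
def state():
    o=bot.get_obs(); c,s=np.cos(YAW),np.sin(YAW); p=o['tool_pos']; e=p[:2]-BX
    print('t',o['time'],'tcp',p.round(1),'box',[round(c*e[0]+s*e[1],1),round(-s*e[0]+c*e[1],1)],'F',o['contact_force'].round(1),'w',o['grip_width'].round(1),'q',o['joint_positions'].round(2))
if __name__=='__main__':
    state()
    for a in sys.argv[1:]: rel(*json.loads(a))
E
python3 go.py '[-56,0,230]'; python3 -c "
from h import *
print(bot.camera_model('wrist'))"
```

```text
{'fx': 302.9963480695411, 'fy': 302.9963480695411, 'cx': 282.24568728873805, 'cy': 208.69441703695955, 'dist_coeffs': array([-0.01313288,  0.        ,  0.        ,  0.        ,  0.        ]), 'position': array([ 200.87101463, -490.80773635,  385.37344466]), 'rotation': array([ 2.86223634e+00,  1.18882693e-03, -1.32272024e+00])}Traceback (most recent call last):
  File "go.py", line 15, in <module>
    state()
    ~~~~~^^
  File "go.py", line 13, in state
    print('t',o['time'],'tcp',p.round(1),'box',[round(c*e[0]+s*e[1],1),round(-s*e[0]+c*e[1],1)],'F',o['contact_force'].round(1),'w',o['grip_width'].round(1),'q',o['joint_positions'].round(2))
                                                                                                                                    ^^^^^^^^^^^^^^^^^^^^^
AttributeError: 'float' object has no attribute 'round'
```

```bash
sed -i "s/o\['grip_width'\].round(1)/round(o['grip_width'],1)/" go.py; python3 go.py '[-56,0,230]'
```

```text
t 0.8 tcp [ 128.3 -509.1  226.8] box [np.float64(-546.8), np.float64(-187.2)] F [0.7 0.4 0.2] w 91.9 q [-1.47  0.34  1.52  0.    1.28 -0.15]
target [ 543.4 -187.3  230. ] delta cm tool [ -0.33 -21.06 -48.12] turn 3.093 or -0.048 tilt [ 0. -0. -1.]
```

```bash
python3 -m handwheel '[[[0,-1.3,-3,-0.006],[0,-1.3,-3,-0.006],[0,-1.3,-3,-0.006],[0,-1.3,-3,-0.006],[0,-1.3,-3,-0.006],[0,-1.3,-3,-0.006],[0,-1.3,-3,-0.006],[0,-1.3,-3,-0.006]]]' 1; python3 go.py '[-56,0,230]'
```

```text
time: 1.47
tool_pos: [333.3, -344.2, 226.9]
tcp_rot: [1.785, 1.57, -1.061]
contact_force: [0.6, 0.1, 0.1]
grip_width: 91.6
t 1.4667 tcp [ 333.3 -344.2  226.9] box [np.float64(-302.7), np.float64(-89.0)] F [0.6 0.1 0.1] w 91.6 q [-0.96  0.26  1.64 -0.    1.24  0.31]
target [ 543.4 -187.3  230. ] delta cm tool [ -0.31  -8.9  -24.67] turn 3.142 or -0.0 tilt [ 0. -0. -1.]
```

```bash
python3 -m handwheel '[[[0,-1.3,-3,0],[0,-1.3,-3,0],[0,-1.3,-3,0],[0,-1.3,-3,0],[0,-1.3,-3,0],[0,-1.3,-3,0],[0,-1.3,-2,0],[0,0,0,0]]]' 1; python3 go.py '[-56,0,230]'
```

```text
time: 2.13
tool_pos: [499.5, -196.9, 226.5]
tcp_rot: [-2.602, 1.569, 0.838]
contact_force: [-0.2, -0.2, -0.2]
grip_width: 92.2
t 2.1333 tcp [ 499.5 -196.9  226.5] box [np.float64(-100.8), np.float64(3.6)] F [-0.2 -0.2 -0.2] w 92.2 q [-0.52  0.36  1.49  0.    1.29  0.75]
target [ 543.4 -187.3  230. ] delta cm tool [-0.34  0.37 -4.48] turn -3.138 or 0.004 tilt [ 0.001  0.001 -1.   ]
```

Run:
```python
from seg import *
import go; go.state()
K=cm('wrist')
im,d=snap('wrist','w1')
P=cloud('wrist',im,d); Z=P[...,2]; near=(np.hypot(P[...,0]-590,P[...,1]+165)<105)&(d>0)
for nm,m in (('all',near&(Z>60)&(Z<130)),('guard',near&(Z>108)&(Z<130)),('panel',near&(Z>60)&(Z<80))):
    n,l,s,_=cv2.connectedComponentsWithStats(m.astype(np.uint8)); k=1+np.argmax(s[1:,4]); m=l==k
    Q=P[m]; print(nm,len(Q),np.median(Q[:,2]).round(1),s[k],cv2.minAreaRect(Q[:,:2].astype(np.float32)))
for l in ('guard_hinge','guard_top','guard_lip','toggle_tip'):
    for q in bot.spot_point('wrist',l):
        u=q['point']; print(l,q,at_d('wrist',u,d[int(u[1]),int(u[0])]).round(1))
```

```text
t 2.1333 tcp [ 499.5 -196.9  226.5] box [np.float64(-100.8), np.float64(3.6)] F [-0.2 -0.2 -0.2] w 92.2 q [-0.52  0.36  1.49  0.    1.29  0.75]
all 17896 71.5 [  217    25   138   144 17896] ((593.6178588867188, -171.94615173339844), (127.30351257324219, 130.513427734375), 16.854339599609375)
guard 7592 117.7 [ 250   58   74  111 7592] ((575.473388671875, -177.40609741210938), (89.54246520996094, 60.28565979003906), 16.522682189941406)
panel 9851 70.4 [ 217   25  138  130 9851] ((597.26708984375, -170.83624267578125), (119.64485931396484, 130.54144287109375), 16.753061294555664)
guard_hinge {'point': [287.7, 71.4], 'conf': 0.94} [ 608.  -169.9  117.4]
guard_hinge {'point': [489.0, 117.7], 'conf': 0.59} [ 625.  -346.9  113.5]
guard_top {'point': [291.0, 101.8], 'conf': 0.96} [ 585.8 -180.4  118.3]
guard_top {'point': [507.0, 153.4], 'conf': 0.76} [ 601.5 -377.5  113.7]
guard_lip {'point': [487.3, 211.7], 'conf': 0.82} [ 547.  -386.2  114.3]
guard_lip {'point': [285.5, 169.1], 'conf': 0.57} [ 5.137e+02 -1.995e+02 -2.000e-01]
```

View pics/w1.png

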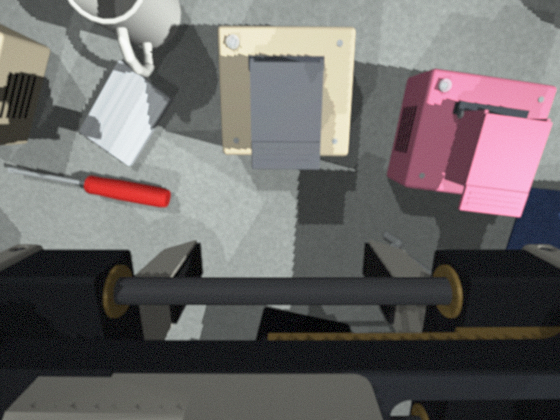

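Wrist picture: the guard covers (250-324, 58-169), with the lip at the bottom edge and the pink box off to the right. The box refines to (597.3, -170.8), yaw 0.292, consistent with the other views.

```bash
sed -i 's/BX=.*/BX=np.array([597.3,-170.8]); YAW=0.292/' go.py; python3 go.py '[-58,0,140]' '[-58,0,97]'
```

```text
t 2.3833 tcp [ 496.5 -200.9  226.7] box [np.float64(-105.2), np.float64(0.2)] F [-0.4 -1.5 -0.6] w 91.8 q [-0.53  0.36  1.49 -0.    1.29  0.75]
target [ 541.8 -187.5  140. ] delta cm tool [ 8.67  0.02 -4.73] turn -3.14 or 0.002 tilt [-0. -0. -1.]
target [ 541.8 -187.5   97. ] delta cm tool [12.97  0.02 -4.73] turn -3.14 or 0.002 tilt [-0. -0. -1.]
```

```bash
python3 -m handwheel '[[[1.2,0,-2.4,0],[2.5,0,-2.3,0],[2.5,0,0,0],[2.5,0,0,0],[2.3,0,0,0],[2,0,0,0],[0,0,0,0],[0,0,0,0]]]' 1; python3 go.py '[-58,0,97]'
```

```text
time: 3.05
tool_pos: [541.2, -187.3, 96.4]
tcp_rot: [-0.661, 1.569, 2.774]
contact_force: [0.8, -0.3, 1.2]
grip_width: 91.9
t 3.05 tcp [ 541.2 -187.3   96.4] box [np.float64(-58.4), np.float64(0.4)] F [ 0.8 -0.3  1.2] w 91.9 q [-0.47  0.56  1.56 -0.    1.02  0.81]
target [ 541.8 -187.5   97. ] delta cm tool [-0.06  0.04 -0.04] turn -3.14 or 0.001 tilt [-0.002  0.001 -1.   ]
```

Now I'll close on the lip's side edges.

```bash
python3 -m handwheel '[[[0,0,0,0],[0,0,0,0],[0,0,0,0],[0,0,0,0],[0,0,0,0],[0,0,0,0],[0,0,0,0],[0,0,0,0]]]' 0.4; python3 go.py
python3 - <<'E'
from h import *
snap('wrist','w2')
E
```

```text
time: 3.72
tool_pos: [542.2, -186.4, 97.2]
tcp_rot: [2.574, 1.57, -0.273]
contact_force: [-1.8, 1.7, 4.3]
grip_width: 59.3
t 3.7167 tcp [ 542.2 -186.4   97.2] box [np.float64(-57.3), np.float64(1.0)] F [-1.8  1.7  4.3] w 59.3 q [-0.46  0.56  1.56  0.    1.02  0.81]
```

View pics/w2.png

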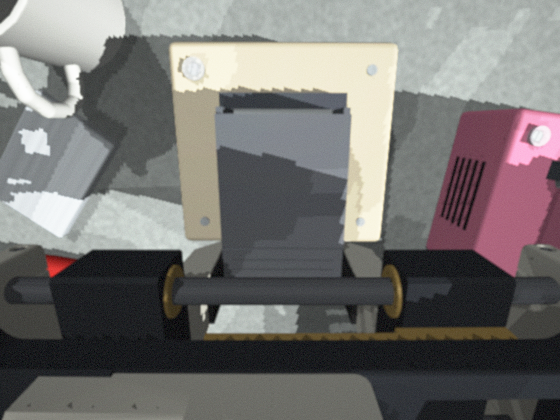

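```bash
python3 -c "
import numpy as np
t=np.arange(0,1.61,.1);f,h=-77.5,38
x=f*np.cos(t)+h*np.sin(t);z=-f*np.sin(t)+h*np.cos(t)
for i in range(16):print(round(t[i+1],1),'dx',-(z[i+1]-z[i]).round(2)/10,'dz',-(x[i+1]-x[i]).round(2)/10)"
```

```text
0.1 dx -0.755 dz -0.418
0.2 dx -0.709 dz -0.491
0.3 dx -0.657 dz -0.5599999999999999
0.4 dx -0.597 dz -0.622
0.5 dx -0.532 dz -0.679
0.6 dx -0.462 dz -0.729
0.7 dx -0.387 dz -0.771
0.8 dx -0.308 dz -0.806
0.9 dx -0.22599999999999998 dz -0.833
1.0 dx -0.142 dz -0.851
1.1 dx -0.05600000000000001 dz -0.861
1.2 dx 0.03 dz -0.8619999999999999
1.3 dx 0.11599999999999999 dz -0.8550000000000001
1.4 dx 0.20099999999999998 dz -0.8390000000000001
1.5 dx 0.284 dz -0.8150000000000001
1.6 dx 0.364 dz -0.782
```

```bash
python3 -m handwheel '[[[-0.76,0,-0.42,0],[-0.71,0,-0.49,0],[-0.66,0,-0.56,0],[-0.6,0,-0.62,0],[0,0,0,0],[0,0,0,0]]]' 0.4; python3 go.py
python3 - <<'E'
from h import *
snap('wrist','w3')
E
```

```text
time: 4.27
tool_pos: [562.3, -180.2, 124.3]
tcp_rot: [1.535, 1.57, -1.311]
contact_force: [-2.5, -0.7, 0.2]
grip_width: 59.8
t 4.2667 tcp [ 562.3 -180.2  124.3] box [np.float64(-36.2), np.float64(1.0)] F [-2.5 -0.7  0.2] w 59.8 q [-0.44  0.55  1.48 -0.    1.11  0.84]
```

View pics/w3.png

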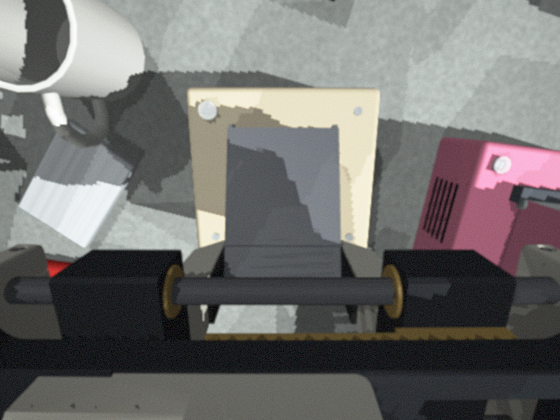

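The guard is following the jaws and low forces show no snag, so I'll continue the arc.

```bash
python3 -m handwheel '[[[-0.53,0,-0.68,0],[-0.46,0,-0.73,0],[-0.39,0,-0.77,0],[-0.31,0,-0.81,0],[-0.23,0,-0.83,0],[0,0,0,0],[0,0,0,0]]]' 0.4; python3 go.py;  python3 -m handwheel '[[[-0.14,0,-0.85,0],[-0.06,0,-0.86,0],[0.03,0,-0.86,0],[0.12,0,-0.86,0],[0.2,0,-0.84,0],[0,0,0,0],[0,0,0,0]]]' 0.4; python3 go.py
python3 - <<'E'
from h import *
snap('wrist','w4'); snap('scene','s4')
b=cv2.imread('pics/s4.png'); cv2.imwrite('pics/s4c.png',cv2.resize(b[90:250,130:330],None,fx=3.5,fy=3.5,interpolation=cv2.INTER_CUBIC))
E
```

```text
time: 4.9
tool_pos: [599.5, -169.1, 143.4]
tcp_rot: [2.776, 1.569, -0.071]
contact_force: [0.2, -0.1, -1.8]
grip_width: 59.8
t 4.9 tcp [ 599.5 -169.1  143.4] box [np.float64(2.6), np.float64(1.0)] F [ 0.2 -0.1 -1.8] w 59.8 q [-0.4   0.59  1.36  0.    1.19  0.88]
time: 5.48
tool_pos: [640.1, -156.9, 141.9]
tcp_rot: [2.705, 1.569, -0.141]
contact_force: [-0.8, -1.1, -0.2]
grip_width: 59.7
t 5.4833 tcp [ 640.1 -156.9  141.9] box [np.float64(44.9), np.float64(1.0)] F [-0.8 -1.1 -0.2] w 59.7 q [-0.36  0.66  1.24  0.    1.25  0.92]
```

View pics/w4.png

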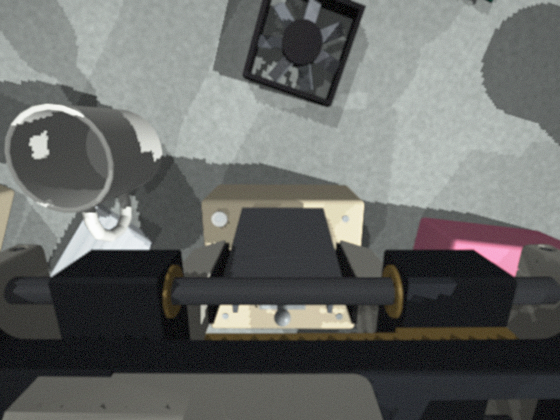

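View pics/s4c.png

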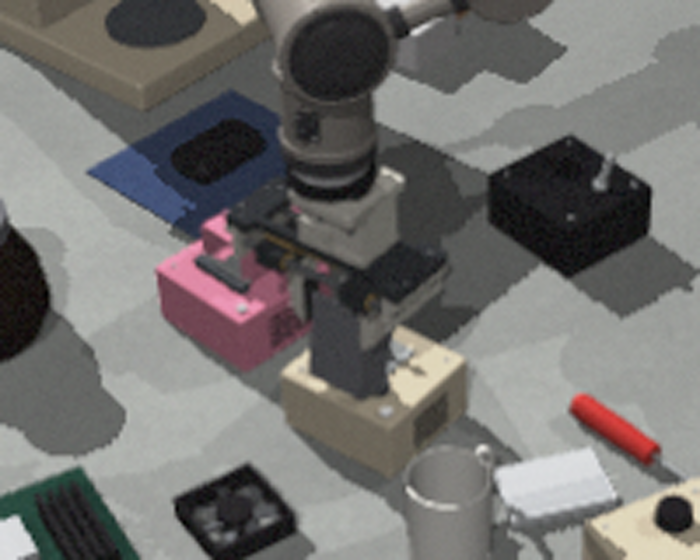

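Guard upright (~1.4 rad), toggle ball visible at (282,316). I'll release it, lift and move in front of the toggle.

```bash
python3 -m handwheel '[[[0,0,0,0],[0,0,0,0],[0,0,0,0],[0,0,0,0],[0,0,0,0],[-1.5,0,0,0],[-2,0,0,0],[-2,0,0,0]]]' 1; python3 -m handwheel '[[[-0.3,0,1.5,0],[0,0,2.5,0],[0,0,2.5,0],[0,0,2.5,0],[0,0,2,0],[0,0,1,0],[0,0,0,0],[0,0,0,0]]]' 0; python3 go.py '[-57,0,95]'
python3 - <<'E'
from seg import *
K=cm('wrist'); im,d=snap('wrist','w5')
for l in ('guard_lip','toggle_tip'):
    for q in bot.spot_point('wrist',l):
        u=q['point']; print(l,q,at_d('wrist',u,d[int(u[1]),int(u[0])]).round(1))
im,d=snap('top','t5')
for l in ('toggle_tip','guard_lip'):
    for q in bot.spot_point('top',l):
        u=q['point']; print(l,q,at_d('top',u,d[int(u[1]),int(u[0])]).round(1))
E
```

```text
time: 6.25
tool_pos: [639.2, -156.7, 196.8]
tcp_rot: [-0.673, 1.569, 2.763]
contact_force: [1.3, 1.5, 0.5]
grip_width: 91.7
time: 6.92
tool_pos: [525.3, -191.9, 200.2]
tcp_rot: [2.604, 1.569, -0.243]
contact_force: [0.9, -0.5, 0.7]
grip_width: 43.3
t 6.9167 tcp [ 525.3 -191.9  200.2] box [np.float64(-75.1), np.float64(0.5)] F [ 0.9 -0.5  0.7] w 43.3 q [-0.49  0.43  1.47  0.    1.24  0.79]
target [ 542.7 -187.2   95. ] delta cm tool [10.52  0.05 -1.79] turn -3.14 or 0.002 tilt [ 0.001 -0.    -1.   ]
guard_lip {'point': [496.6, 247.1], 'conf': 0.66} [ 552.  -379.   115.1]
toggle_tip {'point': [279.8, 156.3], 'conf': 0.76} [ 570.4 -175.5  104.2]
guard_lip {'point': [404.7, 196.1], 'conf': 0.89} [ 550.9 -384.5  111.5]
guard_lip {'point': [333.0, 156.2], 'conf': 0.78} [ 669.  -157.9  155.7]
guard_lip {'point': [333.4, 187.7], 'conf': 0.27} [ 584.  -167.4   69.4]
```

View pics/w5.png

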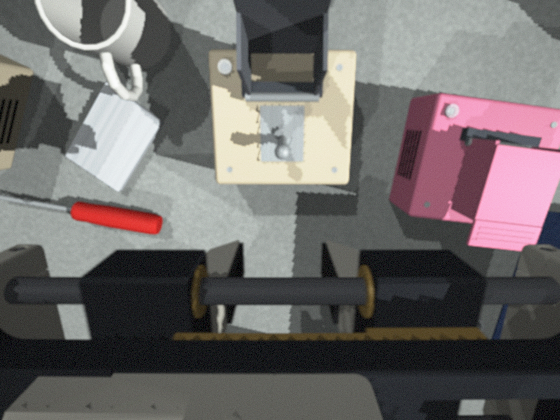

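The guard lies fully open, with its lip at box x≈72. The toggle ball is at (283,150), leaning to the front. I'll shut the fingers, come down in front of it and then push back.

```bash
python3 -m handwheel '[[[2,0,-1,0],[2.5,0,0,0],[2.5,0,0,0],[2.5,0,0,0],[1.5,0,0,0],[0,0,0,0],[0,0,0,0]]]' 0; python3 go.py '[-14,1,90]'
```

```text
time: 7.8
tool_pos: [534.3, -188.6, 89.2]
tcp_rot: [-0.743, 1.569, 2.694]
contact_force: [-0.4, 0.1, -0.1]
grip_width: 0.7
t 7.8 tcp [ 534.3 -188.6   89.2] box [np.float64(-65.5), np.float64(1.1)] F [-0.4  0.1 -0.1] w 0.7 q [-0.47  0.56  1.59 -0.    1.    0.8 ]
target [ 583.6 -173.9   90. ] delta cm tool [-0.08  0.03 -5.15] turn -3.138 or 0.003 tilt [-0.001  0.001 -1.   ]
```

```bash
python3 -m handwheel '[[[0,0,-0.8,0],[0,0,-0.8,0],[0,0,-0.7,0],[0,0,-0.7,0],[0,0,-0.6,0],[0,0,-0.5,0],[0,0,0,0]]]' 0; python3 go.py; python3 -m handwheel '[[[0,0,-0.4,0],[0,0,-0.3,0],[0,0,-0.2,0],[0,0,0,0],[0,0,0,0]]]' 0; python3 go.py
python3 - <<'E'
from h import *
snap('wrist','w6')
E
```

```text
time: 8.38
tool_pos: [574.6, -176.6, 89.8]
tcp_rot: [2.552, 1.57, -0.294]
contact_force: [-0.3, 0.7, 0.2]
grip_width: 0.5
t 8.3833 tcp [ 574.6 -176.6   89.8] box [np.float64(-23.4), np.float64(1.0)] F [-0.3  0.7  0.2] w 0.5 q [-0.43  0.61  1.48  0.    1.05  0.85]
time: 8.8
tool_pos: [579.3, -175.1, 89.1]
tcp_rot: [-0.26, 1.564, -3.107]
contact_force: [-10.8, -4.3, 2.9]
grip_width: 0.4
t 8.8 tcp [ 579.3 -175.1   89.1] box [np.float64(-18.5), np.float64(1.1)] F [-10.8  -4.3   2.9] w 0.4 q [-0.42  0.62  1.46 -0.    1.06  0.86]
```

View pics/w6.png

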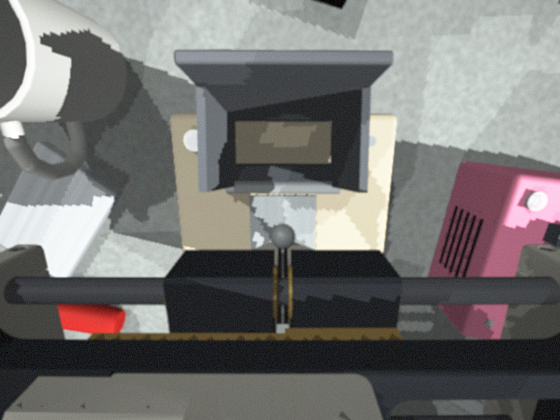

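The 11 N reaction suggests the toggle is at its end stop. I'll back off and check it.

```bash
python3 -m handwheel '[[[0,0,1.5,0],[0,0,2.5,0],[0,0,2,0],[-2,0,0,0],[-3,0,0,0],[-3,0,0,0],[-3,0,0,0],[0,0,0,0]]]' 0; python3 go.py '[-75,0,200]'
python3 - <<'E'
from seg import *
K=cm('wrist'); im,d=snap('wrist','w7')
for l in ('toggle_tip',):
    for q in bot.spot_point('wrist',l):
        u=q['point']; p=at_d('wrist',u,d[int(u[1]),int(u[0])]); e=p[:2]-[597.3,-170.8]; c,s=np.cos(.292),np.sin(.292)
        print(l,q,p.round(1),'box',c*e[0]+s*e[1],-s*e[0]+c*e[1])
E
```

```text
time: 9.52
tool_pos: [527.6, -193.1, 206.1]
tcp_rot: [2.389, 1.559, -0.458]
contact_force: [0.9, -0.7, 0.1]
grip_width: 0.7
t 9.5167 tcp [ 527.6 -193.1  206.1] box [np.float64(-73.2), np.float64(-1.3)] F [ 0.9 -0.7  0.1] w 0.7 q [-0.49  0.42  1.46  0.    1.25  0.79]
target [ 525.5 -192.4  200. ] delta cm tool [ 0.61 -0.14  0.19] turn -3.139 or 0.003 tilt [ 0.011 -0.005 -1.   ]
toggle_tip {'point': [276.1, 125.3], 'conf': 0.64} [ 593.2 -166.1  100.5] box -2.5747638770026935 5.718566299388843
toggle_tip {'point': [277.6, 123.1], 'conf': 0.4} [ 595.2 -166.7  100.2] box -0.8189112519353825 4.484567127561156
```

View pics/w7.png

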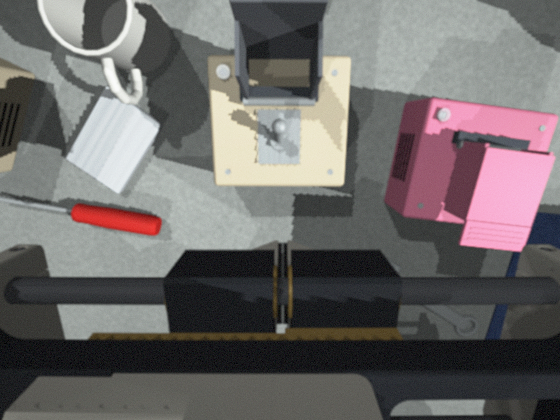

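Run:
```python
from seg import *
K=cm('wrist'); go_c,go_s=np.cos(.292),np.sin(.292)
im,d=snap('wrist','w8'); P=cloud('wrist',im,d)
e=P[...,:2]-[597.3,-170.8]; bx=go_c*e[...,0]+go_s*e[...,1]; by=-go_s*e[...,0]+go_c*e[...,1]
m=(abs(by)<20)&(bx>-45)&(bx<15)&(P[...,2]>80)&(P[...,2]<112)
z=P[...,2][m]
for lo in (80,90,97,101): 
    k=m&(P[...,2]>lo); print(lo,k.sum(),bx[k].mean().round(1),bx[k].min().round(1),bx[k].max().round(1),by[k].mean().round(1),P[...,2][k].max().round(1), np.argwhere(k).mean(0))
im2=im[70:200,190:370]; cv2.imwrite('pics/w8c.png',cv2.resize(im2[:,:,::-1],None,fx=4.4,fy=4.4,interpolation=cv2.INTER_CUBIC))
```

```text
80 263 -3.7 -14.6 4.7 2.0 105.0 [125.45627376 281.58174905]
90 211 -1.9 -9.9 4.7 2.0 105.0 [123.30805687 281.60663507]
97 198 -1.4 -7.2 4.7 2.0 105.0 [122.77272727 281.62121212]
101 142 -1.4 -6.4 3.9 2.0 105.0 [122.73239437 281.6056338 ]
```

View pics/w8c.png

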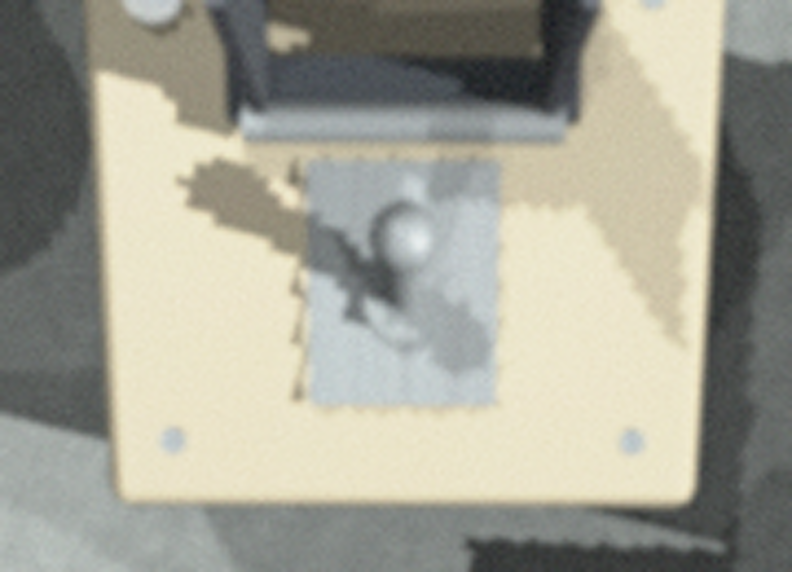

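The ball's visible centre is at box x≈-1.4 and was -27 before. Those two mirror about the pivot at -15, so the toggle is fully on. Next I'll go over and behind the open guard.

```bash
python3 -m handwheel '[[[0,0,-1.5,0],[0,0,-2.5,0],[0,0,-3,0],[0,0,-3,0],[0,0,-3,0],[0,0,-2.5,0],[0,0,-1.8,0],[0,0,0,0]]]' 0; python3 -m handwheel '[[[0,0,0,0],[0,0,0,0]]]' 0; python3 go.py '[98,0,133]'
```

```text
time: 10.33
tool_pos: [692.0, -139.6, 196.1]
tcp_rot: [-0.874, 1.568, 2.564]
contact_force: [0.2, -0.1, 1.1]
grip_width: 0.3
time: 10.5
tool_pos: [689.3, -141.5, 198.0]
tcp_rot: [-0.503, 1.568, 2.933]
contact_force: [0.5, 0.1, 0.2]
grip_width: 0.3
t 10.5 tcp [ 689.3 -141.5  198. ] box [np.float64(96.5), np.float64(1.6)] F [0.5 0.1 0.2] w 0.3 q [-0.31  0.71  0.98 -0.    1.45  0.96]
target [ 691.2 -142.6  133. ] delta cm tool [ 6.5   0.17 -0.17] turn -3.139 or 0.003 tilt [-0.003  0.001 -1.   ]
```

```bash
python3 -m handwheel '[[[1.5,0,-0.3,0],[2,0,0,0],[2,0,0,0],[1,0,0,0],[0,0,0,0],[0,0,0,0]]]' 0; python3 go.py;  python3 -m handwheel '[[[0,0,0.7,0],[0,0,0.9,0],[0,0,0.9,0],[0,0,0.9,0],[0,0,0,0],[0,0,0,0]]]' 0; python3 go.py
python3 - <<'E'
from h import *
snap('wrist','w9'); snap('scene','s9')
b=cv2.imread('pics/s9.png'); cv2.imwrite('pics/s9c.png',cv2.resize(b[90:250,130:330],None,fx=3.5,fy=3.5,interpolation=cv2.INTER_CUBIC))
E
```

```text
time: 11.0
tool_pos: [692.6, -141.0, 134.9]
tcp_rot: [-0.389, 1.57, 3.047]
contact_force: [0.5, -0.2, 0.1]
grip_width: 0.3
t 11.0 tcp [ 692.6 -141.   134.9] box [np.float64(99.8), np.float64(1.1)] F [ 0.5 -0.2  0.1] w 0.3 q [-0.31  0.75  1.07 -0.    1.32  0.97]
time: 11.5
tool_pos: [660.8, -151.0, 136.4]
tcp_rot: [2.481, 1.568, -0.366]
contact_force: [0.7, 1.2, 0.1]
grip_width: 0.6
t 11.5 tcp [ 660.8 -151.   136.4] box [np.float64(66.5), np.float64(0.7)] F [0.7 1.2 0.1] w 0.6 q [-0.34  0.69  1.18 -0.    1.27  0.94]
```

View pics/s9c.png

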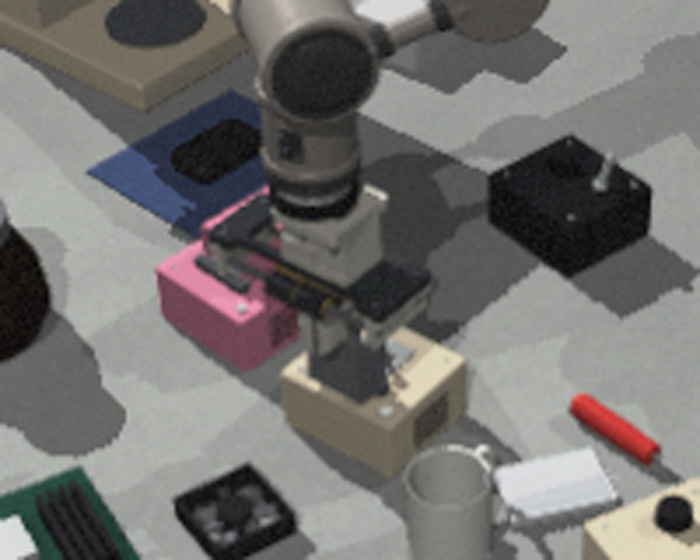

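The fingers are behind the guard and tipping it forward, so I'll keep going.

```bash
python3 -m handwheel '[[[0,0,0.8,0],[0,0,0.9,0],[0,0,0.9,0],[0,0,0.9,0],[0,0,0.6,0],[0,0,0,0],[0,0,0,0]]]' 0; python3 go.py
python3 - <<'E'
from h import *
snap('scene','s10')
b=cv2.imread('pics/s10.png'); cv2.imwrite('pics/s10c.png',cv2.resize(b[90:250,130:330],None,fx=3.5,fy=3.5,interpolation=cv2.INTER_CUBIC))
E
```

```text
time: 12.18
tool_pos: [621.2, -162.5, 134.7]
tcp_rot: [-0.294, 1.571, -3.141]
contact_force: [-0.3, 0.3, -0.6]
grip_width: 0.4
t 12.1833 tcp [ 621.2 -162.5  134.7] box [np.float64(25.2), np.float64(1.1)] F [-0.3  0.3 -0.6] w 0.4 q [-0.38  0.63  1.3  -0.    1.21  0.9 ]
```

View pics/s10c.png

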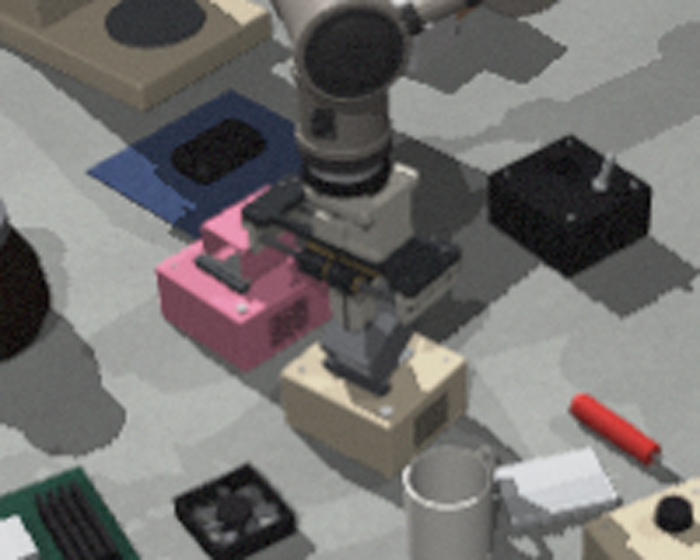

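```bash
python3 -m handwheel '[[[0,0,0.8,0],[0,0,0.8,0],[0,0,0.6,0],[0,0,0,0],[0,0,0,0],[0,0,0,0],[0,0,0,0],[0,0,0,0]]]' 0; python3 go.py
python3 - <<'E'
from h import *
snap('scene','s11')
b=cv2.imread('pics/s11.png'); cv2.imwrite('pics/s11c.png',cv2.resize(b[90:250,130:330],None,fx=3.5,fy=3.5,interpolation=cv2.INTER_CUBIC))
E
```

```text
time: 12.9
tool_pos: [600.5, -168.8, 134.7]
tcp_rot: [2.331, 1.571, -0.516]
contact_force: [-0.5, 0.3, -0.0]
grip_width: 0.3
t 12.9 tcp [ 600.5 -168.8  134.7] box [np.float64(3.6), np.float64(1.0)] F [-0.5  0.3 -0. ] w 0.3 q [-0.4   0.6   1.36 -0.    1.18  0.88]
```

View pics/s11c.png

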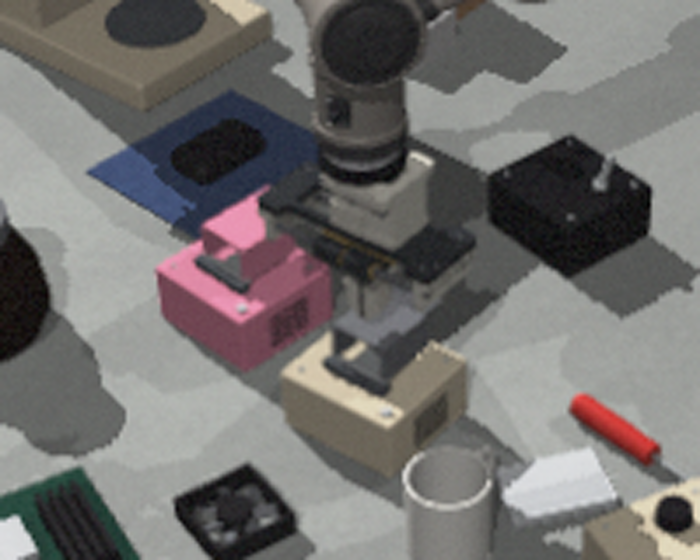

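The guard looks shut. I'll lift clear and verify.

```bash
python3 -m handwheel '[[[-1.5,0,0,0],[-2.5,0,0,0],[-3,0,0,0],[-2,0,1.5,0],[0,0,3,0],[0,0,3,0],[0,0,2.5,0],[0,0,1,0]]]' 0; python3 -m handwheel '[[[0,0,0,0],[0,0,0,0],[0,0,0,0]]]' 0
python3 - <<'E'
from seg import *
import go; go.state()
K=cm('wrist'); im,d=snap('wrist','w12')
P=cloud('wrist',im,d); Z=P[...,2]; near=(np.hypot(P[...,0]-590,P[...,1]+165)<105)&(d>0)
for nm,m in (('guard',near&(Z>90)&(Z<180)),('panel',near&(Z>60)&(Z<80))):
    n,l,s,_=cv2.connectedComponentsWithStats(m.astype(np.uint8)); k=1+np.argmax(s[1:,4]); m=l==k
    Q=P[m]; print(nm,len(Q),np.percentile(Q[:,2],[2,50,98]).round(1),cv2.minAreaRect(Q[:,:2].astype(np.float32)))
    A=np.c_[Q[:,:2]-Q[:,:2].mean(0),np.ones(len(Q))]; print('slope',np.linalg.lstsq(A,Q[:,2],rcond=None)[0].round(3))
snap('scene','s12'); snap('top','t12')
b=cv2.imread('pics/s12.png'); cv2.imwrite('pics/s12c.png',cv2.resize(b[110:310,150:430],None,fx=2.8,fy=2.8,interpolation=cv2.INTER_CUBIC))
E
```

```text
time: 13.62
tool_pos: [492.6, -201.2, 225.0]
tcp_rot: [0.012, 1.57, -2.836]
contact_force: [1.0, 0.2, -0.0]
grip_width: 0.5
time: 13.87
tool_pos: [496.2, -200.6, 224.7]
tcp_rot: [2.697, 1.57, -0.149]
contact_force: [0.4, -0.2, 0.8]
grip_width: 0.2
t 13.8667 tcp [ 496.2 -200.6  224.7] box [np.float64(-105.4), np.float64(0.5)] F [ 0.4 -0.2  0.8] w 0.2 q [-0.53  0.36  1.5   0.    1.28  0.75]
guard 7802 [115.9 117.6 119.6] ((577.1925659179688, -175.38644409179688), (89.32539367675781, 60.32963943481445), 16.796098709106445)
slope [-1.50000e-02 -3.00000e-03  1.17655e+02]
panel 10114 [68.1 70.4 72.7] ((598.5625, -168.87498474121094), (119.70763397216797, 130.82553100585938), 16.60997200012207)
slope [2.0000e-03 3.0000e-03 7.0381e+01]
```

View pics/s12c.png

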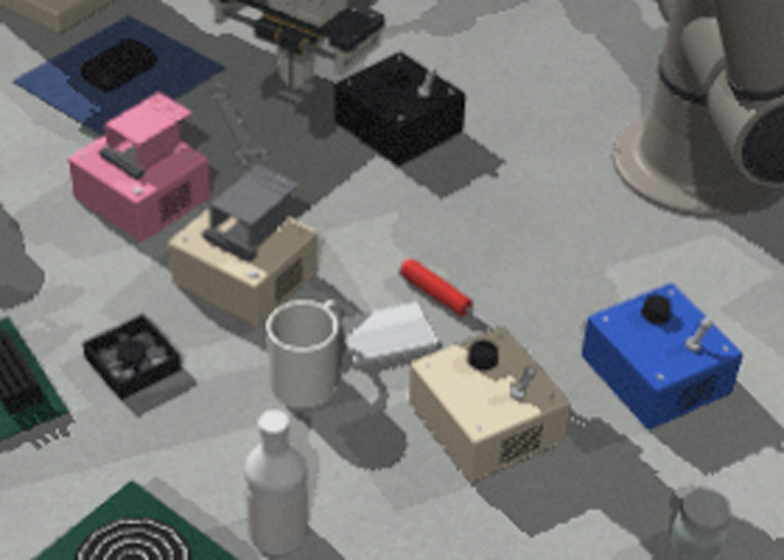

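View pics/w12.png

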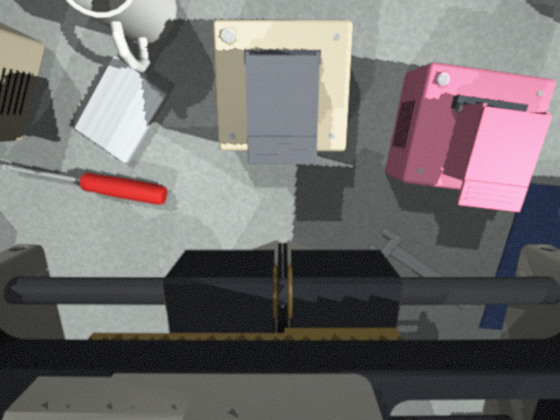

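```bash
python3 -c "
from plant import bot
print(bot.close_job())"
```

```text
the job is handed in; nothing more can be done
None
```

The guarded box is switched on and its guard is shut again. I handed the job in at about 14 s of the 51 s allowed.

- **Guard opened:** I gripped the lip by its side edges, swung it up and back, and let go at about 1.4 rad. It fell fully open; its lip was measured 72 mm behind the box's centre, where 71 mm was expected.
- **Toggle flipped:** The shut fingers pushed it back until about 11 N built up at its stop. The ball moved from about 27 mm to about 1 mm in front of the box's centre, where 31 mm in front and 1 mm behind were given for the tip. That is a few millimetres short, but it mirrors about the pivot and fits fully on.
- **Guard shut:** I tipped it forward from behind with the shut fingers, and it dropped shut. Its top plate now lies flat at 117.6 mm; the given height is 117 mm.

**Other checks:** The highest contact force I read was about 12 N. In the last picture the plain box's toggle is still off. The look-alikes and bystanders in view look unmoved, judged by eye only. The toggle can't be seen under the shut guard, so its state rests on the check made just before closing. No check failed.

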